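# Set the test voltage and hold the guard open at 45 degrees

## Task

Turn the dial of the blue bench supply down to the green mark on its scale while the guard is still shut. Then lift the clear, red-handled guard of the test station to 45 degrees (red pointer at the green mark of the angle scale) and finish still holding it there, because it falls shut when let go. Leave the solder reel, the block battery and the parts jar where they are.

Things in the scene. Friction and masses are not known exactly. Their poses are not given: they have to be found in the camera images.
- supply: blue instrument case 115 x 115 mm, top 55 mm above the bench, fixed to the bench; origin under its middle, z up. A white dial plate (radius 48 mm) with 11 ticks lies on top, centred on the case. It and the test station can stand either way round, left or right
- dial (a joint): the dial, rad: 0 at the lowest tick, grows clockwise seen from above, to 4.71; ticks every 0.471; the broad green mark is the fourth tick, at 1.414 (5 degrees to either side is good enough). It starts at 2.1 to 3.2, so it must be turned back, anticlockwise seen from above. It stays where it is left; friction about 0.03 N m
- dial_grip (a point): point on the dial's vertical axis, 89 mm above the bench, at the height to grip. The dial is a black bar 42 mm long (along this point's x) and 14 mm wide (y), its top 98 mm above the bench, on a round skirt of radius 23 mm whose top is 66 mm above the bench; this point's +x is the way the white pointer line points
- dial_pointer (a point): tip of the dial's white pointer, 32 mm from the dial's axis, 66 mm above the bench
- dial_mark (a point): the green mark on the dial plate, 40 mm from the dial's axis
- test_station: grey test station, base 150 (x) x 160 (y) mm, 38 mm high, fixed to the bench; origin under its middle, z up, +x from the handle side to the hinge side. It carries a relay and a heat sink under a clear guard; white angle scales (radius 42 mm, ticks every 15 degrees, the green one at 45) stand at both ends of the hinge
- guard (a joint): opening angle of the clear guard, in rad: 0 shut, 0.785 is 45 degrees (6 degrees to either side is good enough), stop at 1.35; grows as the handle side rises. The guard weighs about 0.3 kg and falls shut from every angle when it is let go
- guard_handle (a point): middle of the guard's red round handle bar (12 mm thick, 82 mm clear between its arms, along the station's y). Shut: 80 mm on the -x side of the station's middle, 151 mm above the bench. In the guard's own frame it lies 140 mm before (-x) and 105 mm above the hinge line, the guard's nearest edge 20 mm behind and 35 mm below it. The bar turns between fingers that come from above
- guard_hinge (a point): middle of the guard's hinge line, which runs along the station's y, 60 mm on the +x side of the station's middle and 46 mm above the bench
- solder_reel: reel of solder wire with dark flanges, diameter 60, 45 mm high; origin under its middle; leave alone
- block_battery: blue and yellow rectangular block battery, standing upright, 18 x 26 x 48 mm; origin under its middle; leave alone
- parts_jar: clear jar with a yellow lid, diameter 51, 77 mm high; origin under its middle; leave alone
There are look-alikes about, which are no part of the job. Of the things that look like the test_station, the larger one is meant.

How it is judged:
By the outcome, as a careful person would: the job done as asked, in the order asked, and still so for the second after the job is handed in, while the arm keeps its last pose, push and grip.
It also fails if it takes over 61 s, if anything falls off the work surface, if the arm or the gripper's body presses on something with over 40 N, if the wrist force passes 120 N, or if a joint passes its speed limit or range.

## Robot

A 7-joint arm with a two-finger parallel gripper is mounted at the origin on a cart in front of the work surface, level with it; the furniture and walls round the work are solid. World frame = base frame: x ahead of the robot, y to its left, z up, the work surface at z = 0. Lengths are in m, angles in rad, forces in N, time in s.
With the tool pointing down it reaches from about 0.425 to 0.825 m from the base axis. Payload 3.6 kg.
Tool frame: the origin (TCP) lies at the very end of the fingers, on their centre line; the grasp point (between the pads) lies 19 mm behind it; z points along the fingers, y is the line along which they close (so a half turn about z gives the same grasp; the last joint's range is limited). The gripper opens to 93 mm and grips with 3 to 60 N. Pads are 15 mm wide; open, the fingers measure 128 mm over their backs; the gripper's body (75 mm by 188 mm) begins 65 mm behind the grasp point.
Start: joints at [1.258, 0.615, -0.013, 1.423, 0.008, 1.103, -0.04], TCP at [0.183, -0.624, 0.185] pointing down, gripper open.
Joint ranges: [-3.12, 3.12], [-0.3, 2.06], [-1.34, 1.32], [0.26, 2.42], [-1.36, 4.5], [0.01, 1.98], [-2.84, 2.84]. Speed limits (rad/s): [2.79, 2.79, 3.14, 3.14, 3.14, 3.14, 3.14].

## Interface

Orientations are given as a unit quaternion [x, y, z, w].
In Python, from workcell import state, read_camera, finish_job, search_frame, silhouettes, landmark_of gives the robot as it stands.
- The arm moves only by the tool step_arm, never from a script. Its argument "commands" is a list of rows, each an object with "dp": the shift along the tool's x, y, z in cm, a list of three; "turn": the turn, a rotation vector about the tool's x, y, z in degrees, a list of three. In form: [{"dp": [tx, ty, tz], "turn": [wx, wy, wz]}, ...]. A call has 1 to 12 rows; each row is the pose to reach, as a shift and turn from the pose commanded when the call began, along the tool's axes at that moment; what a row does not reach only later rows make up. A row lasts 1/10 s, in which the tool goes at most 50 mm and 8.59 degrees, less where a joint would pass 70% of its speed; a pose out of reach is approached as far as the arm can. A call with a gripper value outside its range is refused whole. "fingers" is the finger opening in cm, from 0 to 9.3, set as the call begins (left out, the last holds). The fingers move at their own pace and stop on an object; the grip force is fixed at half the most. Time passes only in rows, so rows that repeat a pose let the fingers close. It gives the time, the measured TCP pose, the force, the opening and the grip force at its end, in the units of the state.
- state(): the state, without advancing time (a new reading comes with each control period).
- read_camera(name): name is "side" or "top"; returns a dict with "frame" (384x512x3 uint8, red, green, blue), "z_map" (384x512 float32, m along the optical axis (not along the pixel's ray), 0 where there is no reading), "intrinsics" (3x3 intrinsics, pixels), "cam_to_world" (4x4, takes a point from camera to world coordinates). Camera axes: x right, y down, z forward; pixel columns grow to the right and rows downward; lengths in m; the calibration is good to about 2 mm. A picture is of the moment at which its call begins.
- finish_job(): hands the job in; it is judged then, once.
Trained networks look in a picture, given as the dict that the camera call returned (one of the last four; its "shot" number tells which), for a name from the list of things; names that differ only in an ending like _2 or _b are one class to them, and where a whole thing is asked for, a point or a joint stands for the part that bears it (a point fixed in the world has none). Each returns a list of dicts, best first, with "p" (0 to 1); they miss things now and then, are a little off and sometimes report something else, mostly with a low value. They report only what shows in the picture. A call takes as long as a camera call. They do not tell look-alikes from the thing itself.
- search_frame(query, picture): "location" ([x, y, z] in m, in the coordinates of the camera as it stood for that picture, good to about 4 mm: the middle of the surface that is visible of it).
- silhouettes(query, picture): "mask" (384x512 bool, what is visible of it).
- landmark_of(query, picture): "location" ([x, y, z] in m, in the coordinates of the camera as it stood for that picture, good to about 4 mm: a listed point, or the origin of a listed thing).
The state is a dict: "time_s": time; "joint_pos": joint angles; "joint_velocities": joint speeds; "joint_efforts": joint torques, N m; "tool_pos": TCP position; "tool_rot": TCP orientation; "wrist_force": force on the tool from outside, world axes, zero at the start; "torque": the same for the moment, N m; "finger_gap": finger opening in m; "grasp_force": force on a finger pad.
Only numpy, scipy, OpenCV 4.12 (cv2) and the standard library are available. Lean on these libraries where they do the work, as an engineer would, in place of code of your own. Each camera call takes 0.05 s, during which the arm holds its last target. There are 200 camera calls.

## Working session

There is one attempt and no reset: what is moved stays moved. The work goes in short steps, Python scripts to look and compute and a tool call to move; the robot and the scene stay as the last step left them, time stands still between calls to the robot, and variables do not carry over. Pictures are saved under pics/ and viewed, at most 10 in all, crops included, and the job is handed in when it is done.

Besides the shell and the picture viewer there is one more tool, called after "Emit:" by a JSON object that holds its "method" and its "body", one argument or row to a line. step_arm: Moves the arm, as the interface text tells. Its arguments: {"type":"object","properties":{"commands":{"type":"array","items":{"type":"object","properties":{"dp":{"type":"array","items":{"type":"number"}},"turn":{"type":"array","items":{"type":"number"}}}}},"fingers":{"type":"number"}},"required":["commands"]}

```bash
mkdir -p pics; cat > h.py <<'E'
import numpy as np, cv2
from workcell import *
from scipy.spatial.transform import Rotation as R
def w(pic,p): return (pic["cam_to_world"]@np.r_[p,1])[:3]
def save(pic,n): cv2.imwrite("pics/"+n,pic["frame"][:,:,::-1])
def px(pic,P):
    c=np.linalg.inv(pic["cam_to_world"])@np.r_[P,1]; u=pic["intrinsics"]@c[:3]; return (u[:2]/u[2]).round(0)
E
python3 - <<'E'
from h import *
s=state();print({k:np.round(s[k],3) for k in s})
for c in ["top","side"]:
    p=read_camera(c); save(p,c+"0.png"); print(c,p["cam_to_world"].round(3).tolist(),p["intrinsics"].tolist())
    for q in ["supply","dial_grip","dial_pointer","dial_mark","test_station","guard_handle","guard_hinge","solder_reel","block_battery","parts_jar"]:
        print(q,[(round(d["p"],2),w(p,d["location"]).round(3).tolist(),px(p,w(p,d["location"])).tolist()) for d in landmark_of(q,p)][:4])
E
```

```text
{'time_s': np.float64(0.0), 'joint_pos': array([ 1.258,  0.616, -0.013,  1.425,  0.008,  1.103, -0.04 ]), 'joint_velocities': array([ 0.001, -0.001,  0.001,  0.001,  0.   , -0.001, -0.001]), 'joint_efforts': array([ 0.0000e+00, -4.5894e+01,  2.0900e-01, -1.6574e+01, -6.1000e-02,
        2.1000e-02,  0.0000e+00]), 'tool_pos': array([ 0.183, -0.623,  0.184]), 'tool_rot': array([ 0.99 ,  0.142, -0.   , -0.001]), 'wrist_force': array([-0.321, -1.243, -0.098]), 'torque': array([ 0.036,  0.011, -0.033]), 'grasp_force': np.float64(0.0), 'finger_gap': np.float64(0.093)}
top [[-0.017, -0.996, 0.082, 0.364], [-1.0, 0.017, -0.005, 0.015], [0.004, -0.082, -0.997, 1.504], [0.0, 0.0, 0.0, 1.0]] [[410.1514887955712, 0.0, 259.8662537189984], [0.0, 410.1514887955712, 196.67099239188852], [0.0, 0.0, 1.0]]
supply [(0.65, [0.528, -0.167, -0.003], [307.0, 185.0])]
dial_grip [(0.44, [0.524, -0.166, 0.089], [310.0, 184.0])]
dial_pointer [(0.65, [0.557, -0.176, 0.07], [312.0, 175.0])]
dial_mark [(0.89, [0.539, -0.128, 0.059], [298.0, 180.0]), (0.39, [0.334, 0.257, -0.0], [192.0, 240.0])]
test_station [(0.8,
[... 756 characters left out ...]
[271.0, 259.0])]
dial_grip [(0.74, [0.53, -0.166, 0.087], [275.0, 232.0])]
dial_pointer [(0.72, [0.557, -0.173, 0.065], [285.0, 240.0])]
dial_mark [(0.9, [0.542, -0.131, 0.06], [278.0, 233.0])]
test_station [(0.87, [0.33, -0.085, 0.001], [205.0, 242.0]), (0.8, [0.516, 0.153, 0.004], [265.0, 203.0])]
guard_handle [(0.68, [0.437, 0.145, 0.156], [243.0, 164.0]), (0.68, [0.274, -0.088, 0.116], [183.0, 208.0])]
guard_hinge [(0.83, [0.378, -0.085, 0.035], [221.0, 232.0])]
solder_reel [(0.53, [0.334, 0.261, 0.003], [217.0, 190.0])]
block_battery [(0.49, [0.341, -0.353, 0.003], [195.0, 307.0])]
parts_jar [(0.57, [0.436, 0.389, -0.001], [244.0, 178.0]), (0.18, [0.555, -0.174, 0.066], [285.0, 240.0])]
```

```bash
python3 -c "
import cv2
a=cv2.imread('pics/top0.png')[130:290,130:400];b=cv2.imread('pics/side0.png')[120:330,120:380]
a=cv2.resize(a,(780,462));cv2.imwrite('pics/t1.png',a);cv2.imwrite('pics/s1.png',cv2.resize(b,(740,598)))"
```

```text
(no output)
```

View pics/t1.png

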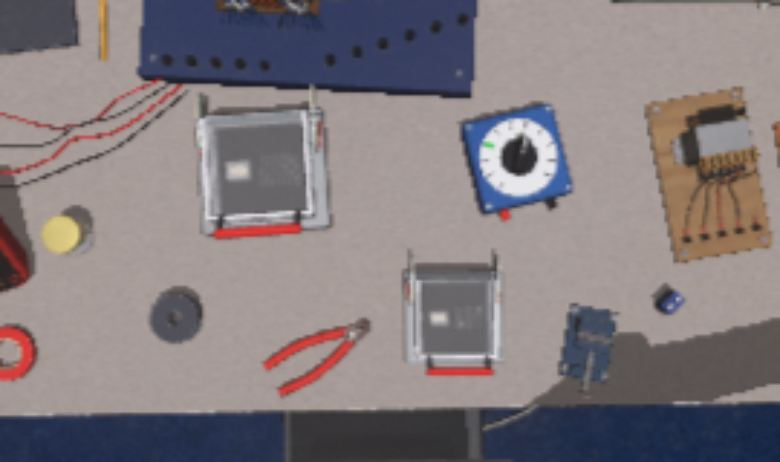

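View pics/s1.png

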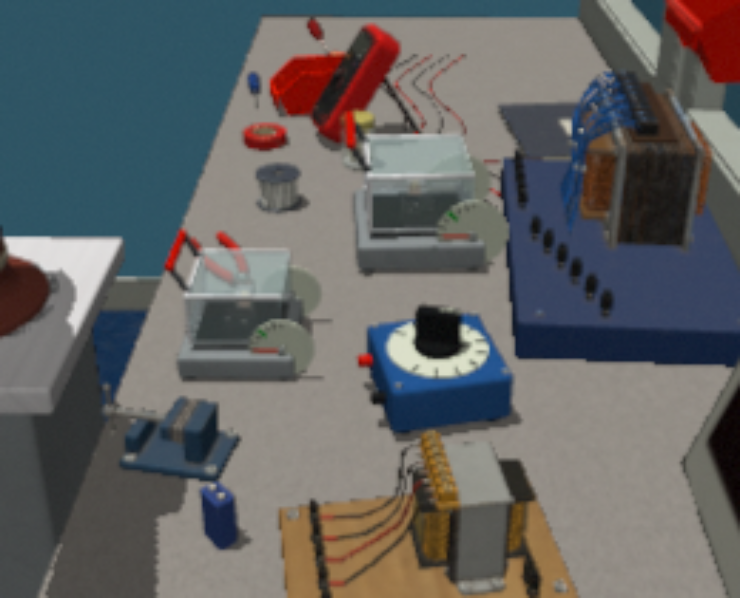

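The pictures show the big station at about (228,165) in crop t1 and the small look-alike at (455,315). The supply is at (517,157) with its pointer up and slightly right, and the green mark is to the left at (488,145). Next I'll refine the dial and handle geometry with the depth map.

```bash
cat >> h.py <<'E'
def cloud(p):
    K=p["intrinsics"];z=p["z_map"];v,u=np.mgrid[:384,:512]
    c=np.stack([(u-K[0,2])/K[0,0]*z,(v-K[1,2])/K[1,1]*z,z,np.ones_like(z)],-1)
    W=(c@p["cam_to_world"].T)[...,:3]; W[z==0]=np.nan; return W
def go(P,yaw):
    "dp (cm), turn (deg) in tool axes to reach world P with tool down, tool x at yaw deg"
    s=state();r=R.from_quat(s["tool_rot"]);t=R.from_euler('z',yaw,degrees=True)*R.from_quat([1,0,0,0])
    d=r.inv().apply(np.array(P)-s["tool_pos"])*100; print("dp",d.round(2),"turn",(r.inv()*t).as_rotvec(degrees=True).round(1))
E
python3 - <<'E'
from h import *
def pca(Q): 
    q=Q[:,:2]-Q[:,:2].mean(0); v=np.linalg.svd(q,full_matrices=False)[2][0]; return np.degrees(np.arctan2(v[1],v[0])).round(1), np.ptp(q@v).round(3)
for c in ["top","side"]:
    p=read_camera(c);W=cloud(p);f=p["frame"].astype(int)
    x,y,z=np.moveaxis(W,-1,0)
    near=np.hypot(x-.526,y+.166)<.1
    # blue/white case top
    m=near&(abs(z-.056)<.008); pts=W[m][:,:2].astype(np.float32); print(c,"case",cv2.minAreaRect(pts))
    m=near&(z>.085); print("bar",W[m].mean(0).round(4),m.sum(),pca(W[m]))
    g=near&(f[...,1]>f[...,0]+40)&(f[...,1]>f[...,2]+30);print("green",W[g].mean(0).round(4),g.sum())
    r=(f[...,0]>f[...,1]+80)&(abs(x-.436)<.05)&(abs(y-.148)<.1)&(z>.13); Q=W[r];print("handle",Q.mean(0).round(4),Q.min(0).round(3),Q.max(0).round(3),pca(Q))
    m=(x>.3)&(x<.65)&(y<-.3)&(y>-.6)
    print("tall y<-.3:",np.nanmax(z[m]), "blue board coil", np.nanmax(z[(x>.6)&(y<.25)&(y>-.25)]))
    m=silhouettes("test_station",p); print([ (d["p"],np.nanmedian(W[d["mask"]],0).round(3)) for d in m])
go([.526,-.166,.30],-16)
E
```

```text
top case ((0.5260964632034302, -0.1655331552028656), (0.11519788205623627, 0.11547741293907166), 12.538293838500977)
bar [ 0.5251 -0.1649  0.0978] 54 (np.float64(167.9), np.float64(0.041))
green [ 0.5421 -0.1312  0.0586] 5
handle [0.4352 0.1459 0.1574] [0.428 0.098 0.15 ] [0.441 0.192 0.165] (np.float64(-87.4), np.float64(0.095))
tall y<-.3: 0.13128243343990365 blue board coil 0.725118553777096
[(0.96, array([0.507, 0.143, 0.118])), (0.76, array([ 0.328, -0.082,  0.089]))]
side case ((0.543178915977478, -0.16540038585662842), (0.15024173259735107, 0.11480958014726639), 10.883793830871582)
bar [ 0.526  -0.1709  0.0941] 112 (np.float64(-10.0), np.float64(0.042))
green [nan nan nan] 0
handle [0.4366 0.1341 0.157 ] [0.43  0.094 0.151] [0.442 0.184 0.161] (np.float64(-86.1), np.float64(0.091))
tall y<-.3: 0.1285189099769496 blue board coil 0.6443652617528168
[(0.94, array([ 0.338, -0.13 ,  0.061])), (0.55, array([0.521, 0.088, 0.074])), (0.52, array([ 0.526, -0.173,  0.076]))]
dp [ 45.79 -34.24 -11.5 ] turn [-0.  -0.  32.4]<stdin>:11: RuntimeWarning: Mean of empty slice.
  ret = um.true_divide(
```

Emit:
{"method": "step_arm", "body": {
  "commands": [
    {"dp": [0, 0, -5], "turn": [0, 0, 0]},
    {"dp": [0, 0, -10], "turn": [0, 0, 0]},
    {"dp": [4, -3, -11.5], "turn": [0, 0, 4]},
    {"dp": [8, -6, -11.5], "turn": [0, 0, 8]},
    {"dp": [12, -9, -11.5], "turn": [0, 0, 12]},
    {"dp": [16, -12, -11.5], "turn": [0, 0, 16]},
    {"dp": [20, -15, -11.5], "turn": [0, 0, 20]},
    {"dp": [24, -18, -11.5], "turn": [0, 0, 24]},
    {"dp": [28, -21, -11.5], "turn": [0, 0, 28]},
    {"dp": [32, -24, -11.5], "turn": [0, 0, 30]},
    {"dp": [36, -27, -11.5], "turn": [0, 0, 30]},
    {"dp": [40, -30, -11.5], "turn": [0, 0, 30]}
  ],
  "fingers": 5
}}

```text
time_s: 2.5
tool_pos: [0.4821, -0.223, 0.3004]
tool_rot: [0.993, -0.119, 0.0, 0.0]
wrist_force: [-0.1, -0.1, 0.5]
finger_gap: 0.05
grasp_force: 0.0
```

```bash
python3 -c "
from h import *
s=state();print(s['time_s'],s['tool_pos'],s['joint_pos'].round(2) if hasattr(s['joint_pos'],'round') else s['joint_pos'])
go([.526,-.166,.15],-12.5);go([.526,-.166,.072],-12.5)"
```

```text
2.5 [ 0.48212397 -0.22296538  0.30037428] [ 0.42  0.33 -0.04  1.58  0.01  1.23 -1.43]
dp [ 2.91 -6.57 15.04] turn [ 0.  -0.  -1.1]
dp [ 2.9  -6.58 22.84] turn [ 0.  -0.  -1.1]
```

Emit:
{"method": "step_arm", "body": {
  "commands": [
    {"dp": [1.5, -3.3, 3], "turn": [0, 0, -1]},
    {"dp": [2.9, -6.6, 6], "turn": [0, 0, -1]},
    {"dp": [2.9, -6.6, 10], "turn": [0, 0, -1]},
    {"dp": [2.9, -6.6, 14], "turn": [0, 0, -1]},
    {"dp": [2.9, -6.6, 17.5], "turn": [0, 0, -1]},
    {"dp": [2.9, -6.6, 17.5], "turn": [0, 0, -1]}
  ]
}}

```text
time_s: 3.1
tool_pos: [0.521, -0.1662, 0.1207]
tool_rot: [0.994, -0.11, -0.005, -0.001]
wrist_force: [-0.5, 1.0, 0.3]
finger_gap: 0.0503
grasp_force: 0.0
```

```bash
python3 - <<'E'
from h import *
a=[]
for c in ["top","side"]:
    p=read_camera(c); P=px(p,[.526,-.166,.1]).astype(int); a.append(cv2.resize(p["frame"][P[1]-50:P[1]+50,P[0]-50:P[0]+50,::-1],(400,400)))
cv2.imwrite("pics/c1.png",np.hstack(a)); print(state()["tool_pos"]); go([.526,-.166,.072],-12.5)
E
```

```text
[ 0.52536633 -0.16751842  0.12553013]
dp [ 0.03 -0.16  5.35] turn [-0.  -0.  -0.1]
```

View pics/c1.png

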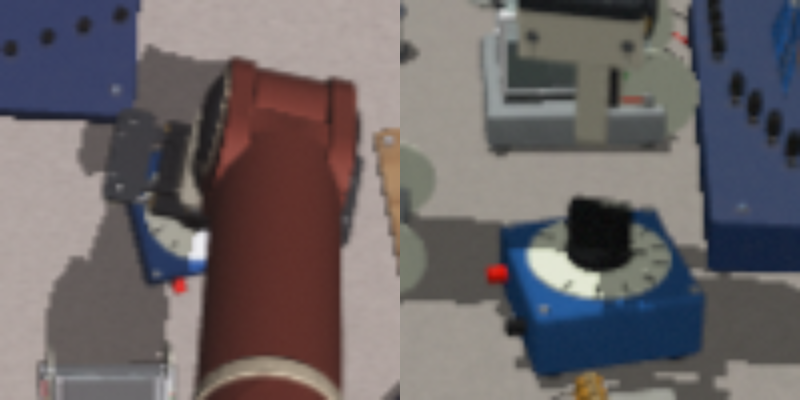

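The side view shows the finger at (595,100) directly over the dial bar at (600,230). The top view is blocked by the arm. I'll descend and grip.

Emit:
{"method": "step_arm", "body": {
  "commands": [
    {"dp": [0, -0.1, 2], "turn": [0, 0, 0]},
    {"dp": [0, -0.1, 4], "turn": [0, 0, 0]},
    {"dp": [0, -0.1, 5.3], "turn": [0, 0, 0]},
    {"dp": [0, -0.1, 5.3], "turn": [0, 0, 0]},
    {"dp": [0, -0.1, 5.3], "turn": [0, 0, 0]}
  ]
}}

```text
time_s: 3.7
tool_pos: [0.5263, -0.1668, 0.0733]
tool_rot: [0.994, -0.11, 0.001, 0.0]
wrist_force: [1.3, 0.3, 0.7]
finger_gap: 0.0502
grasp_force: 0.0
```

Emit:
{"method": "step_arm", "body": {
  "commands": [
    {"dp": [0, 0, 0], "turn": [0, 0, 0]},
    {"dp": [0, 0, 0], "turn": [0, 0, 0]},
    {"dp": [0, 0, 0], "turn": [0, 0, 0]},
    {"dp": [0, 0, 0], "turn": [0, 0, 0]},
    {"dp": [0, 0, 0], "turn": [0, 0, 0]},
    {"dp": [0, 0, 0], "turn": [0, 0, 0]}
  ],
  "fingers": 0
}}

```text
time_s: 4.3
tool_pos: [0.5251, -0.1664, 0.072]
tool_rot: [0.994, -0.11, -0.0, -0.0]
wrist_force: [0.1, -0.3, -0.4]
finger_gap: 0.0062
grasp_force: 0.0
```

```bash
python3 - <<'E'
from h import *
p=read_camera("side"); s=state(); print(s["tool_pos"],s["finger_gap"],s["grasp_force"],s["joint_pos"],px(p,s["tool_pos"]),px(p,[.526,-.166,.098]))
P=px(p,[.526,-.166,.1]).astype(int); f=p["frame"][P[1]-75:P[1]+75,P[0]-100:P[0]+100,::-1]
cv2.imwrite("pics/c2.png",cv2.resize(f,(800,600)))
E
```

```text
[ 0.52511775 -0.1663392   0.07194962] 0.0030145491302822256 0.0 [ 0.30554322  0.60169888 -0.05892547  1.84106289  0.05159458  0.70038339
 -1.57361528] [273. 237.] [274. 228.]
```

View pics/c2.png

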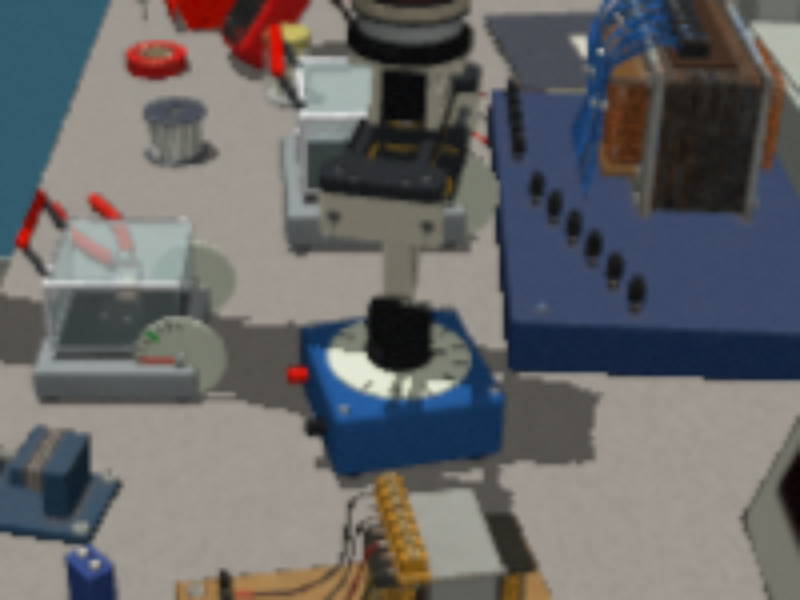

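The fingers are closed behind the dial rather than around it: the finger is at c2 (400,270) and the bar at (400,330). I'll measure the real finger position against the reported one.

```bash
python3 - <<'E'
from h import *
s=state(); print(s["tool_rot"],s["wrist_force"])
for c in ["side","top"]:
    p=read_camera(c); W=cloud(p); P=px(p,[.526,-.166,.1]).astype(int)
    if c=="side":
        for v in range(P[1]-25,P[1]+8,3): print(v,[W[v,u].round(3).tolist() for u in (P[0]-2,P[0]+2)])
    x,y,z=np.moveaxis(W,-1,0)
    m=(np.hypot(x-.526,y+.166)<.1)&(z>.108)&(z<.145); print(c,m.sum(),np.nanmin(W[m],0),np.nanmax(W[m],0))
    for d in landmark_of("dial_grip",p)[:2]+landmark_of("dial_pointer",p)[:2]: print(d["p"],w(p,d["location"]).round(3))
E
```

```text
[ 9.93939558e-01 -1.09927936e-01 -3.54681986e-05 -5.40895913e-05] [-0.1804554  -0.56652252  0.02386504]
203 [[0.514, -0.256, 0.22], [0.522, -0.261, 0.223]]
206 [[0.514, -0.251, 0.21], [0.523, -0.252, 0.211]]
209 [[0.514, -0.25, 0.202], [0.523, -0.254, 0.204]]
212 [[0.515, -0.253, 0.195], [0.524, -0.251, 0.195]]
215 [[0.519, -0.183, 0.148], [0.529, -0.185, 0.149]]
218 [[0.519, -0.181, 0.138], [0.529, -0.184, 0.139]]
221 [[0.52, -0.181, 0.129], [0.53, -0.184, 0.131]]
224 [[0.52, -0.179, 0.119], [0.53, -0.183, 0.121]]
227 [[0.521, -0.163, 0.1], [0.544, -0.002, 0.001]]
230 [[0.521, -0.171, 0.096], [0.531, -0.174, 0.098]]
233 [[0.521, -0.175, 0.089], [0.532, -0.173, 0.088]]
side 95 [ 0.51425898 -0.18459548  0.10869703] [ 0.53709606 -0.15780726  0.14490914]
0.77 [ 0.554 -0.171  0.069]Traceback (most recent call last):
  File "<stdin>", line 8, in <module>
    res = np.fmin.reduce(a, axis=axis, out=out, **kwargs)
ValueError: zero-size array to reduction operation fmin which has no identity
```

The fingertips are really at z≈0.113 although 0.072 is reported, so there's about a 40 mm height offset; x and y agree. I'll open, go down further, and check as I go.

Emit:
{"method": "step_arm", "body": {
  "commands": [
    {"dp": [0, 0, 0], "turn": [0, 0, 0]},
    {"dp": [0, 0, 0], "turn": [0, 0, 0]},
    {"dp": [0, 0, 0], "turn": [0, 0, 0]},
    {"dp": [0, 0, 0], "turn": [0, 0, 0]},
    {"dp": [0, 0, 0], "turn": [0, 0, 0]},
    {"dp": [0, 0, 1], "turn": [0, 0, 0]},
    {"dp": [0, 0, 2], "turn": [0, 0, 0]},
    {"dp": [0, 0, 3], "turn": [0, 0, 0]},
    {"dp": [0, 0, 3.4], "turn": [0, 0, 0]},
    {"dp": [0, 0, 3.4], "turn": [0, 0, 0]}
  ],
  "fingers": 5
}}

```text
time_s: 5.55
tool_pos: [0.5243, -0.1661, 0.0368]
tool_rot: [0.994, -0.11, -0.001, -0.0]
wrist_force: [0.3, -0.6, 0.4]
finger_gap: 0.0503
grasp_force: 0.0
```

```bash
python3 - <<'E'
from h import *
s=state(); print(s["tool_pos"],s["wrist_force"])
p=read_camera("side"); W=cloud(p); P=px(p,[.526,-.166,.1]).astype(int)
for v in range(P[1]-10,P[1]+30,2): print(v,[W[v,u].round(3).tolist() for u in (P[0]-2,P[0]+2)])
cv2.imwrite("pics/c3.png",cv2.resize(p["frame"][P[1]-50:P[1]+50,P[0]-60:P[0]+60,::-1],(600,500)))
E
```

```text
[ 0.52434373 -0.16613805  0.03679297] [ 0.28429257 -0.58047931  0.44435972]
218 [[0.515, -0.256, 0.182], [0.524, -0.258, 0.183]]
220 [[0.515, -0.251, 0.173], [0.524, -0.253, 0.174]]
222 [[0.515, -0.25, 0.167], [0.525, -0.252, 0.168]]
224 [[0.516, -0.25, 0.162], [0.525, -0.251, 0.162]]
226 [[0.516, -0.249, 0.156], [0.525, -0.252, 0.157]]
228 [[0.519, -0.205, 0.123], [0.532, -0.168, 0.1]]
230 [[0.519, -0.203, 0.116], [0.531, -0.174, 0.097]]
232 [[0.519, -0.206, 0.112], [0.531, -0.174, 0.091]]
234 [[0.519, -0.204, 0.105], [0.532, -0.175, 0.086]]
236 [[0.519, -0.206, 0.1], [0.532, -0.175, 0.08]]
238 [[0.519, -0.205, 0.093], [0.532, -0.173, 0.072]]
240 [[0.52, -0.205, 0.087], [0.532, -0.178, 0.069]]
242 [[0.52, -0.201, 0.078], [0.532, -0.183, 0.066]]
244 [[0.521, -0.189, 0.064], [0.531, -0.192, 0.066]]
246 [[0.521, -0.19, 0.058], [0.532, -0.189, 0.057]]
248 [[0.521, -0.201, 0.059], [0.531, -0.2, 0.059]]
250 [[0.52, -0.205, 0.056], [0.53, -0.209, 0.059]]
252 [[0.52, -0.214, 0.057], [0.53, -0.214, 0.056]]
254 [[0.52, -0.222, 0.056], [0.53, -0.22, 0.055]]
256 [[0.519, -0.228, 0.054], [0.53, -0.225, 0.052]]
```

View pics/c3.png

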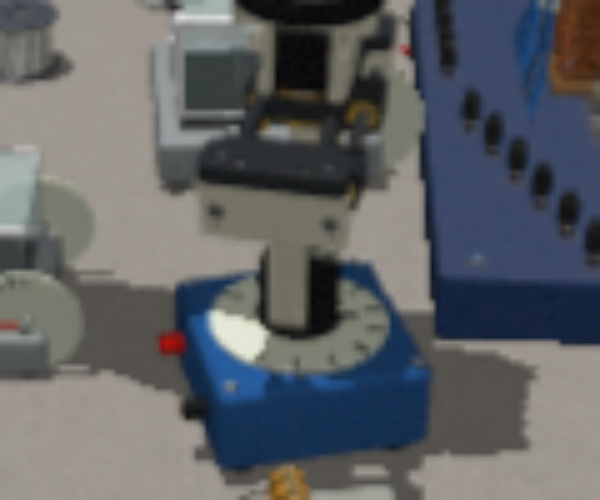

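The finger now sits in front of the bar at c3 (289,290), with its tip at about z 0.077. That's good enough to grip.

Emit:
{"method": "step_arm", "body": {
  "commands": [
    {"dp": [0.3, 0, 0], "turn": [0, 0, 0]},
    {"dp": [0.3, 0, 0], "turn": [0, 0, 0]},
    {"dp": [0.3, 0, 0], "turn": [0, 0, 0]},
    {"dp": [0.3, 0, 0], "turn": [0, 0, 0]},
    {"dp": [0.3, 0, 0], "turn": [0, 0, 0]},
    {"dp": [0.3, 0, 0], "turn": [0, 0, 0]}
  ],
  "fingers": 0
}}

```text
time_s: 6.2
tool_pos: [0.5279, -0.1681, 0.0382]
tool_rot: [0.994, -0.11, 0.0, 0.001]
wrist_force: [-0.0, -2.1, 1.2]
finger_gap: 0.0141
grasp_force: 30.0
```

Emit:
{"method": "step_arm", "body": {
  "commands": [
    {"dp": [0, 0, 0], "turn": [0, 0, -7]},
    {"dp": [0, 0, 0], "turn": [0, 0, -14]},
    {"dp": [0, 0, 0], "turn": [0, 0, -21]},
    {"dp": [0, 0, 0], "turn": [0, 0, -28]},
    {"dp": [0, 0, 0], "turn": [0, 0, -35]},
    {"dp": [0, 0, 0], "turn": [0, 0, -42]},
    {"dp": [0, 0, 0], "turn": [0, 0, -49]},
    {"dp": [0, 0, 0], "turn": [0, 0, -56]},
    {"dp": [0, 0, 0], "turn": [0, 0, -63]},
    {"dp": [0, 0, 0], "turn": [0, 0, -70]},
    {"dp": [0, 0, 0], "turn": [0, 0, -77]},
    {"dp": [0, 0, 0], "turn": [0, 0, -79]}
  ]
}}

```text
time_s: 7.4
tool_pos: [0.5264, -0.1654, 0.0381]
tool_rot: [0.836, 0.548, -0.001, -0.002]
wrist_force: [-4.1, 2.8, 5.3]
finger_gap: 0.0138
grasp_force: 30.0
```

Emit:
{"method": "step_arm", "body": {
  "commands": [
    {"dp": [0, 0, 0], "turn": [0, 0, 0]},
    {"dp": [0, 0, 0], "turn": [0, 0, 0]}
  ]
}}

```text
time_s: 7.6
tool_pos: [0.5264, -0.1654, 0.0381]
tool_rot: [0.837, 0.547, -0.001, -0.002]
wrist_force: [-4.0, 2.9, 4.5]
finger_gap: 0.0135
grasp_force: 30.0
```

```bash
python3 - <<'E'
from h import *
s=state(); print(R.from_quat(s["tool_rot"]).as_euler('zyx',degrees=True),s["tool_pos"],s["joint_pos"].round(2),s["wrist_force"])
p=read_camera("side")
for q in ["dial_pointer","dial_mark"]:
  for d in landmark_of(q,p)[:2]: print(q,d["p"],w(p,d["location"]).round(3))
E
```

```text
[ -66.32956912   -0.18601812 -179.89153464] [ 0.52644385 -0.16538829  0.03811376] [ 0.55  0.69 -0.45  1.85  0.44  0.7  -0.57] [-3.95918084  2.89088252  4.48801691]
dial_pointer 0.54 [ 0.538 -0.137  0.065]
dial_mark 0.86 [ 0.54  -0.135  0.058]
```

Emit:
{"method": "step_arm", "body": {
  "commands": [
    {"dp": [0, 0, 0], "turn": [0, 0, 0]},
    {"dp": [0, 0, 0], "turn": [0, 0, 0]},
    {"dp": [0, 0, 0], "turn": [0, 0, 0]},
    {"dp": [0, 0, 0], "turn": [0, 0, 0]},
    {"dp": [0, 0, -3], "turn": [0, 0, 0]},
    {"dp": [0, 0, -7], "turn": [0, 0, 0]},
    {"dp": [0, 0, -11], "turn": [0, 0, 0]},
    {"dp": [0, 0, -15], "turn": [0, 0, 0]},
    {"dp": [0, 0, -19], "turn": [0, 0, 0]},
    {"dp": [0, 0, -22], "turn": [0, 0, 0]},
    {"dp": [0, 0, -22], "turn": [0, 0, 0]}
  ],
  "fingers": 5
}}

```text
time_s: 8.85
tool_pos: [0.5312, -0.1672, 0.2628]
tool_rot: [0.837, 0.547, 0.004, 0.004]
wrist_force: [-0.2, 0.1, 1.0]
finger_gap: 0.0501
grasp_force: 0.0
```

```bash
python3 - <<'E'
from h import *
print(state()["tool_pos"]); go([.436,.146,.26],93)
E
```

```text
[ 0.53117336 -0.16722706  0.26277317]
dp [ 24.87 -21.29   0.1 ] turn [  0.6   0.  -26.7]
```

Emit:
{"method": "step_arm", "body": {
  "commands": [
    {"dp": [3, -2.6, 0], "turn": [0, 0, -3]},
    {"dp": [6, -5.1, 0], "turn": [0, 0, -6]},
    {"dp": [9, -7.7, 0], "turn": [0, 0, -9]},
    {"dp": [12, -10.3, 0], "turn": [0, 0, -12]},
    {"dp": [15, -12.8, 0], "turn": [0, 0, -15]},
    {"dp": [18, -15.4, 0], "turn": [0, 0, -18]},
    {"dp": [21, -18, 0], "turn": [0, 0, -21]},
    {"dp": [23.5, -20, 0], "turn": [0, 0, -24]},
    {"dp": [24.9, -21.1, 0], "turn": [0, 0, -26.7]},
    {"dp": [24.9, -21.1, 0], "turn": [0, 0, -26.7]},
    {"dp": [24.9, -21.1, 0], "turn": [0, 0, -26.7]}
  ]
}}

```text
time_s: 9.95
tool_pos: [0.435, 0.144, 0.2574]
tool_rot: [0.689, 0.725, -0.001, 0.0]
wrist_force: [0.0, -1.6, 0.1]
finger_gap: 0.0501
grasp_force: 0.0
```

```bash
python3 - <<'E'
from h import *
s=state();print(s["time_s"],s["tool_pos"]); a=[]
for c in ["top","side"]:
    p=read_camera(c);W=cloud(p);x,y,z=np.moveaxis(W,-1,0)
    for q in ["dial_pointer","dial_mark","guard_handle"]:
        print(c,q,[(round(d["p"],2),w(p,d["location"]).round(3)) for d in landmark_of(q,p)[:2]])
    m=(np.hypot(x-.526,y+.166)<.06)&(z>.085); Q=W[m][:,:2];q=Q-Q.mean(0);v=np.linalg.svd(q,full_matrices=False)[2][0];print("bar",np.degrees(np.arctan2(v[1],v[0])),Q.mean(0),len(Q))
    P=px(p,[.526,-.166,.07]).astype(int);a.append(cv2.resize(p["frame"][P[1]-28:P[1]+28,P[0]-28:P[0]+28,::-1],(400,400)))
    m=(np.hypot(x-.436,y-.146)<.07)&(z>.175)&(z<.27); print("fingers",m.sum(),W[m].min(0),W[m].max(0))
cv2.imwrite("pics/c4.png",np.hstack(a)); save(p,"side4.png")
E
```

```text
9.95 [0.43498579 0.14397824 0.25735718]
top dial_pointer [(0.42, array([ 0.538, -0.14 ,  0.07 ]))]
top dial_mark [(0.79, array([ 0.54 , -0.129,  0.058])), (0.53, array([ 0.538, -0.142,  0.069]))]
top guard_handle [(0.72, array([ 0.268, -0.087,  0.115])), (0.55, array([0.437, 0.146, 0.151]))]
bar -112.5823353564315 [ 0.52528946 -0.16488786] 54Traceback (most recent call last):
  File "<stdin>", line 9, in <module>
    return umr_minimum(a, axis, None, out, keepdims, initial, where)
ValueError: zero-size array to reduction operation minimum which has no identity
```

```bash
python3 - <<'E'
from h import *
p=read_camera("top"); P=px(p,[.526,-.166,.07]).astype(int);a=cv2.resize(p["frame"][P[1]-28:P[1]+28,P[0]-28:P[0]+28,::-1],(400,400))
p=read_camera("side"); W=cloud(p); P=px(p,[.437,.146,.2]).astype(int);b=cv2.resize(p["frame"][P[1]-50:P[1]+50,P[0]-50:P[0]+50,::-1],(400,400))
cv2.imwrite("pics/c4.png",np.hstack([a,b]))
for v in range(P[1]-46,P[1]+24,5): print(v,[W[v,u].round(3).tolist() for u in range(P[0]-18,P[0]+19,6)])
E
```

```text
105 [[0.302, 1.201, 0.119], [0.403, 0.138, 0.353], [0.374, 1.198, 0.12], [0.41, 1.204, 0.119], [0.446, 1.2, 0.12], [0.476, 0.137, 0.354], [0.519, 1.199, 0.12]]
110 [[0.301, 1.201, 0.089], [0.402, 0.135, 0.338], [0.373, 1.202, 0.089], [0.41, 1.193, 0.091], [0.446, 1.208, 0.088], [0.477, 0.141, 0.337], [0.519, 1.21, 0.088]]
115 [[0.3, 1.199, 0.059], [0.402, 0.132, 0.324], [0.373, 1.197, 0.06], [0.409, 1.218, 0.055], [0.446, 1.202, 0.058], [0.477, 0.138, 0.322], [0.519, 1.196, 0.06]]
120 [[0.299, 1.198, 0.028], [0.402, 0.134, 0.307], [0.372, 1.215, 0.024], [0.409, 1.197, 0.029], [0.446, 1.205, 0.027], [0.477, 0.14, 0.306], [0.52, 1.208, 0.026]]
125 [[0.3, 1.17, 0.004], [0.337, 1.17, 0.005], [0.371, 1.21, -0.006], [0.409, 1.205, -0.005], [0.446, 1.208, -0.005], [0.483, 1.194, -0.001], [0.52, 1.197, -0.002]]
130 [[0.307, 1.073, 0.001], [0.348, 0.985, 0.027], [0.378, 1.059, 0.006], [0.413, 1.063, 0.005], [0.454, 0.511, 0.166], [0.482, 1.069, 0.003], [0.517, 1.06, 0.006]]
135 [[0.314, 0.973, 0.002], [0.348, 0.971, 0.003], [0.381, 0.976, 0.001], [0.415, 0.976, 0.001], [0.454, 0.479, 0.154], 
[... 497 characters left out ...]
0.481, 0.723, 0.002], [0.511, 0.729, 0.0]]
155 [[0.342, 0.584, 0.026], [0.369, 0.593, 0.023], [0.403, 0.463, 0.071], [0.429, 0.452, 0.075], [0.454, 0.453, 0.074], [0.481, 0.654, 0.001], [0.509, 0.652, 0.002]]
160 [[0.342, 0.583, 0.002], [0.375, 0.488, 0.038], [0.404, 0.442, 0.056], [0.437, 0.179, 0.157], [0.455, 0.393, 0.075], [0.48, 0.591, -0.001], [0.508, 0.585, 0.002]]
165 [[0.346, 0.525, 0.0], [0.373, 0.522, 0.002], [0.403, 0.446, 0.032], [0.438, 0.13, 0.158], [0.455, 0.376, 0.06], [0.48, 0.521, 0.002], [0.507, 0.524, 0.001]]
170 [[0.35, 0.463, 0.002], [0.376, 0.462, 0.002], [0.402, 0.464, 0.002], [0.439, 0.093, 0.156], [0.457, 0.178, 0.121], [0.478, 0.181, 0.119], [0.499, 0.176, 0.121]]
```

View pics/c4.png

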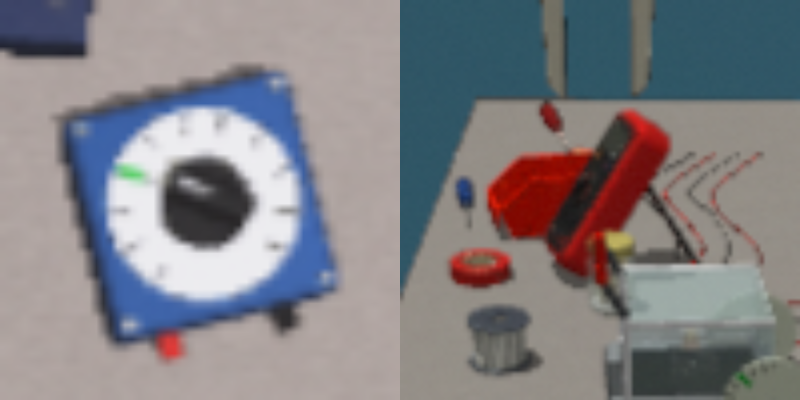

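The dial pointer now aims at the green mark (c4 left, mark at (130,172)). The fingertips are at about z 0.298, centred over the red bar, and show the same 41 mm offset. I'll go down onto the handle and grip it.

Emit:
{"method": "step_arm", "body": {
  "commands": [
    {"dp": [0, 0, 4], "turn": [0, 0, 0]},
    {"dp": [0, 0, 8], "turn": [0, 0, 0]},
    {"dp": [0, 0, 11], "turn": [0, 0, 0]},
    {"dp": [0, 0, 13], "turn": [0, 0, 0]},
    {"dp": [0, 0, 15], "turn": [0, 0, 0]},
    {"dp": [0, 0, 16.2], "turn": [0, 0, 0]},
    {"dp": [0, 0, 16.2], "turn": [0, 0, 0]},
    {"dp": [0, 0, 16.2], "turn": [0, 0, 0]}
  ]
}}

```text
time_s: 11.05
tool_pos: [0.435, 0.1458, 0.0964]
tool_rot: [0.688, 0.726, 0.0, 0.0]
wrist_force: [0.6, 0.6, 0.9]
finger_gap: 0.0501
grasp_force: 0.0
```

Emit:
{"method": "step_arm", "body": {
  "commands": [
    {"dp": [0, 0, 0], "turn": [0, 0, 0]},
    {"dp": [0, 0, 0], "turn": [0, 0, 0]},
    {"dp": [0, 0, 0], "turn": [0, 0, 0]},
    {"dp": [0, 0, 0], "turn": [0, 0, 0]},
    {"dp": [0, 0, 0], "turn": [0, 0, 0]},
    {"dp": [0, 0, 0], "turn": [0, 0, 0]}
  ],
  "fingers": 0
}}

```text
time_s: 11.65
tool_pos: [0.4354, 0.1457, 0.0962]
tool_rot: [0.688, 0.726, 0.001, 0.0]
wrist_force: [1.5, 0.1, 0.1]
finger_gap: 0.0105
grasp_force: 30.0
```

```bash
python3 - <<'E'
from h import *
s=state();r=R.from_quat(s["tool_rot"]);print(s["tool_pos"],s["finger_gap"],s["grasp_force"],s["wrist_force"],r.as_matrix().round(3).tolist())
ax=np.array([np.cos(np.radians(3)),np.sin(np.radians(3)),0]);L=np.hypot(.14,.105);a0=np.arctan2(.105,-.14)
for d in range(5,56,5):
    a=a0-np.radians(d); D=ax*(L*np.cos(a)+.14)+[0,0,L*np.sin(a)-.105]; print(d,(r.inv().apply(D)*100).round(2))
E
```

```text
[0.4353776  0.14574227 0.09616957] 0.010494184721460886 30.001498460769653 [1.49718845 0.09154676 0.14896597] [[-0.053, 0.999, 0.002], [0.999, 0.053, 0.001], [0.001, 0.002, -1.0]]
5 [-0.    0.97 -1.18]
10 [-0.    2.04 -2.27]
15 [-0.    3.2  -3.26]
20 [-0.    4.44 -4.15]
25 [-0.    5.76 -4.92]
30 [-0.01  7.13 -5.58]
35 [-0.01  8.56 -6.12]
40 [-1.000e-02  1.004e+01 -6.530e+00]
45 [-1.000e-02  1.154e+01 -6.810e+00]
50 [-1.000e-02  1.306e+01 -6.950e+00]
55 [-1.000e-02  1.458e+01 -6.970e+00]
```

Emit:
{"method": "step_arm", "body": {
  "commands": [
    {"dp": [0, 0.5, -0.6], "turn": [0, 0, 0]},
    {"dp": [0, 1.0, -1.2], "turn": [0, 0, 0]},
    {"dp": [0, 1.5, -1.7], "turn": [0, 0, 0]},
    {"dp": [0, 2.0, -2.3], "turn": [0, 0, 0]},
    {"dp": [0, 2.0, -2.3], "turn": [0, 0, 0]}
  ]
}}

```text
time_s: 12.15
tool_pos: [0.4556, 0.1468, 0.1196]
tool_rot: [0.688, 0.726, 0.001, 0.0]
wrist_force: [2.1, 0.9, -5.8]
finger_gap: 0.011
grasp_force: 30.0
```

```bash
python3 - <<'E'
from h import *
s=state();print(s["tool_pos"],s["finger_gap"],s["wrist_force"])
p=read_camera("side"); P=px(p,[.48,.146,.15]).astype(int)
cv2.imwrite("pics/c5.png",cv2.resize(p["frame"][P[1]-50:P[1]+50,P[0]-60:P[0]+60,::-1],(720,600)))
print([(round(d["p"],2),w(p,d["location"]).round(3)) for d in landmark_of("guard_handle",p)[:2]])
E
```

```text
[0.45556225 0.14677033 0.1196015 ] 0.010993033830466058 [ 2.10983984  0.8676528  -5.8361345 ]
[(0.91, array([ 0.272, -0.091,  0.116])), (0.65, array([0.457, 0.147, 0.177]))]
```

View pics/c5.png

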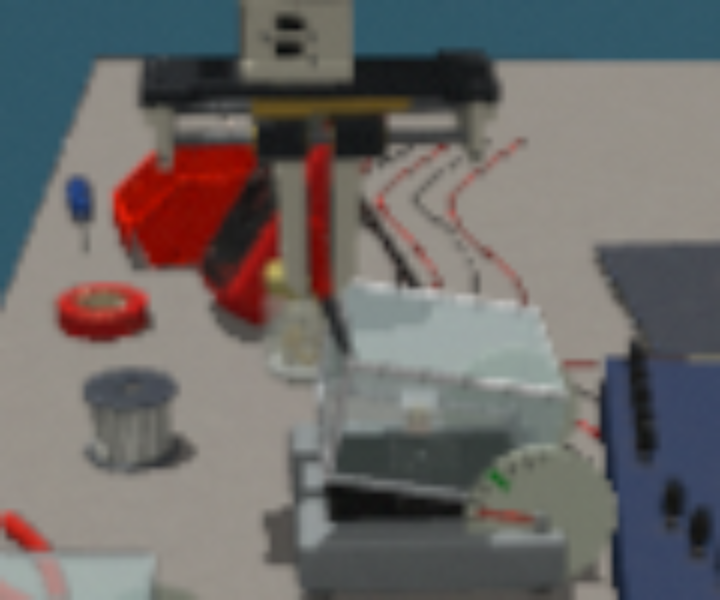

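The guard has lifted to about 10° with the handle held at (318,220), and the pointer at (505,515) is rising. I'll continue along the arc to 45°.

Emit:
{"method": "step_arm", "body": {
  "commands": [
    {"dp": [0, 0.6, -0.5], "turn": [0, 0, 0]},
    {"dp": [0, 1.2, -1.0], "turn": [0, 0, 0]},
    {"dp": [0, 1.8, -1.45], "turn": [0, 0, 0]},
    {"dp": [0, 2.4, -1.9], "turn": [0, 0, 0]},
    {"dp": [0, 3.05, -2.25], "turn": [0, 0, 0]},
    {"dp": [0, 3.7, -2.65], "turn": [0, 0, 0]},
    {"dp": [0, 4.4, -3.0], "turn": [0, 0, 0]},
    {"dp": [0, 5.1, -3.3], "turn": [0, 0, 0]},
    {"dp": [0, 5.8, -3.6], "turn": [0, 0, 0]},
    {"dp": [0, 6.5, -3.85], "turn": [0, 0, 0]}
  ]
}}

```text
time_s: 13.25
tool_pos: [0.5192, 0.1499, 0.1589]
tool_rot: [0.688, 0.726, -0.001, 0.0]
wrist_force: [-3.8, -1.2, 1.1]
finger_gap: 0.0108
grasp_force: 30.0
```

Emit:
{"method": "step_arm", "body": {
  "commands": [
    {"dp": [0, 0.75, -0.2], "turn": [0, 0, 0]},
    {"dp": [0, 1.5, -0.4], "turn": [0, 0, 0]},
    {"dp": [0, 2.25, -0.55], "turn": [0, 0, 0]},
    {"dp": [0, 3.0, -0.7], "turn": [0, 0, 0]},
    {"dp": [0, 3.0, -0.7], "turn": [0, 0, 0]},
    {"dp": [0, 3.0, -0.7], "turn": [0, 0, 0]}
  ]
}}

```text
time_s: 13.85
tool_pos: [0.5505, 0.1516, 0.165]
tool_rot: [0.688, 0.726, 0.001, 0.001]
wrist_force: [-0.0, -2.0, 4.6]
finger_gap: 0.011
grasp_force: 30.0
```

```bash
python3 - <<'E'
from h import *
s=state();print(s["tool_pos"],s["finger_gap"],s["grasp_force"],s["wrist_force"])
for c in ["top","side"]:
    p=read_camera(c);W=cloud(p);print(c,[(round(d["p"],2),w(p,d["location"]).round(3)) for d in landmark_of("guard_handle",p)[:2]],[(round(d["p"],2),w(p,d["location"]).round(3)) for d in landmark_of("guard_hinge",p)[:3]],[(round(d["p"],2),w(p,d["location"]).round(3)) for d in landmark_of("test_station",p)[:3]])
    if c=="top": print([(round(d["p"],2),w(p,d["location"]).round(3)) for d in landmark_of("dial_pointer",p)])
P=px(p,[.55,.08,.1]).astype(int)
cv2.imwrite("pics/c6.png",cv2.resize(p["frame"][P[1]-50:P[1]+50,P[0]-60:P[0]+60,::-1],(720,600)))
E
```

```text
[0.55054499 0.15161764 0.16503623] 0.010990235102023422 30.000620484352112 [-0.04798181 -2.04550143  4.61414548]
top [] [] [(0.96, array([0.513, 0.145, 0.001])), (0.47, array([ 0.33 , -0.085,  0.005]))]
[(0.65, array([ 0.54 , -0.139,  0.07 ]))]
side [(0.94, array([0.55 , 0.153, 0.222])), (0.91, array([ 0.271, -0.09 ,  0.118]))] [(0.66, array([0.551, 0.151, 0.22 ])), (0.59, array([ 0.377, -0.084,  0.036]))] [(0.95, array([ 0.334, -0.083,  0.004])), (0.65, array([0.513, 0.153, 0.001]))]
```

View pics/c6.png

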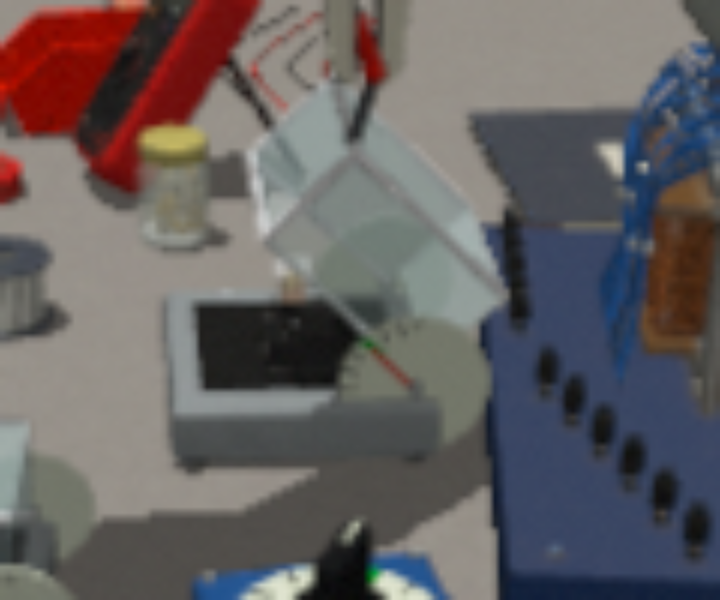

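The red pointer (395,370) lies on the green mark (368,345), the grip is firm, and the dial hasn't moved. I'll hand it in.

```bash
python3 -c "
from workcell import *
print(finish_job())"
```

```text
the job is handed in; nothing more can be done
None
```

I turned the dial down to its green mark while the guard was still shut. I then lifted the guard until its red pointer sat on the green 45-degree mark, and handed the job in at about 14 s of the 61 s with the gripper still holding the handle. The reel, battery and jar were not touched, and no verdict came back.

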